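# Set the cup stop on the juice filling tray

### The arm

A 6-joint arm with a two-finger parallel gripper is mounted at the origin on the work surface. World frame = base frame: x ahead of the robot, y to its left, z up, the work surface at z = 0. Lengths are in m, angles in rad, forces in N, time in s.
With the tool pointing down it reaches from about 0.4 to 0.825 m from the base axis. Payload 7 kg.
Tool frame: the origin (TCP) lies on the centre line of the jaws, within the pads' length; the fingertips stand 17 mm ahead of it and the grasp point (between the pads) lies 2 mm behind it; z points along the fingers, y is the line along which they close (so a half turn about z gives the same grasp; the last joint's range is limited). The gripper opens to 85 mm and grips with 20 to 120 N. Pads are 22 mm wide; open, the fingers measure 114 mm over their backs; the gripper's body (76 mm by 85 mm) begins 54 mm behind the grasp point. The pads swing forward as they close: fully open they stand 13 mm farther back than shut.
Start: joints at [-1.039, 0.359, 0.012, 0, -1.224, -0.288], TCP at [0.163, -0.655, 0.248] pointing down, gripper open.
Joint ranges: [-3.07, 3.07], [-1.43, 2.12], [-1.02, 1.25], [-3.03, 1.67], [-3.05, -0], [-3.03, 3.03]. Speed limits (rad/s): [2.39, 2.39, 3.01, 3.14, 3.14, 3.14].

### API

Orientations are given as a unit quaternion [w, x, y, z].
In Python, from station import get_obs, read_camera, hand_in gives the robot as it stands.
- The arm moves only by the shell command python3 -m handwheel 'ROWS'. ROWS is JSON, a list of rows, each a list of 7 numbers: the shift along the world's x, y, z as a fraction of full scale, then the turn, a rotation vector about the world's x, y, z as a fraction of full scale, then the gripper's target within -1 to 1 (fully open at 1, half-way at 0, shut at -1). A call has 1 to 10 rows; each row is the pose to reach, as a shift and turn from the pose commanded when the call began; what a row does not reach only later rows make up. Full scale, the value 1, is 10 cm for a shift and 90 degrees for a turn. A row lasts 1/12 s, in which the tool goes at most 41.7 mm and 7.16 degrees, less where a joint would pass 70% of its speed; a pose out of reach is approached as far as the arm can. A call with a number of a shift or a turn outside -1 to 1 is refused whole. A call with a gripper value outside its range is refused whole. The fingers move at their own pace and stop on an object; the grip force is fixed at half the most. Time passes only in rows, so rows that repeat a pose let the fingers close. It gives the time, the measured TCP pose, the force, the opening and the grip force at its end, in the units of the state.
- get_obs(): the state, without advancing time (a new reading comes with each control period).
- read_camera(name): name is "side" or "top" or "wrist"; returns a dict with "img" (384x512x3 uint8, red, green, blue), "z_map" (384x512 float32, m along the optical axis (not along the pixel's ray), 0 where there is no reading), "mtx" (3x3 intrinsics, pixels), "dist_coeffs" ([k1, k2, p1, p2, k3] as OpenCV has them; the pictures are not rectified), "rvec" (rotation vector, rad) and "tvec" (3), from world to camera coordinates, as OpenCV has them. Camera axes: x right, y down, z forward; pixel columns grow to the right and rows downward; lengths in m; the calibration is good to about 2 mm. A picture is of the moment at which its call begins.
- hand_in(): hands the job in; it is judged then, once.
The state is a dict: "clock": time; "qpos": joint angles; "dq": joint speeds; "joint_torque": joint torques, N m; "ee_pos": TCP position; "tool_rot": TCP orientation; "wrist_force": force on the tool from outside, world axes, zero at the start; "moment": the same for the moment, N m; "gripper_width": finger opening in m; "finger_force": force on a finger pad.
Only numpy, scipy, OpenCV 4.12 (cv2) and the standard library are available. Lean on these libraries where they do the work, as an engineer would, in place of code of your own. Each camera call takes 0.05 s, during which the arm holds its last target. There are 200 camera calls.

### The job

On the filling tray, push the orange sliding stop along its rail until it clicks into the notch at the green tab and stays there. Then push the steel cup along its lane until it rests against the stop, leaving the stop clicked in at green. Only push, with the fingers from outside: do not lift or tip the cup, and leave the other things on the bench where they stand.

Things in the scene. Friction and masses are not known exactly. Their poses are not given: they have to be found in the camera images.
- tray: fixed aluminium filling tray, 160 x 520 x 12 mm, on the bench; origin at the centre of its underside, y along lane and rail, x across, z up. Floor at z = 12 mm. The cup's lane runs along y at x = 0, 80 mm wide between two guides 7 mm thick, tops at z = 24 mm. A steel rail with three 18 mm wide V notches in its top runs along y at x = 61.5 mm, top at z = 32 mm
- stop_mid (a point): centre of the orange stop plate, which stands across the lane: 94 (x) x 16 (y) x 50 mm (z), at tray-frame x = 0 and z = 27.5 to 77.5 mm; axes parallel to the tray's. Its rail end (x = 47 to 74 mm) carries a black block with a sprung plunger whose knob tops out at z = 94 mm
- stop (a joint): travel of the stop, 0 to 0.23 m: its middle is at tray-frame y = 0.175 - value; it grows towards the cup's end (-y). Starts at 0 to 0.03, on the +y side of all notches. Slides with about 2 N, both ways; the plunger drops into each notch and pulls the stop to the notch's middle from about 5 mm either side; pushing it out again takes about 8 N
- tab_green: the green tab, a fixed 28 x 16 x 10 mm (x, y, z) block on the tray at the far (+x) side of the rail, marking one of three click positions; the colours change places between starts. Axes as the tray's. Origin: middle of its lower edge nearest the rail; its tray-frame y (0.095, 0.035 or -0.025 m) is that of the stop's middle when clicked in here
- tab_red: the red tab, a fixed 28 x 16 x 10 mm (x, y, z) block on the tray at the far (+x) side of the rail, marking one of three click positions; the colours change places between starts. Axes as the tray's. Origin: middle of its lower edge nearest the rail; its tray-frame y (0.095, 0.035 or -0.025 m) is that of the stop's middle when clicked in here
- tab_yellow: the yellow tab, a fixed 28 x 16 x 10 mm (x, y, z) block on the tray at the far (+x) side of the rail, marking one of three click positions; the colours change places between starts. Axes as the tray's. Origin: middle of its lower edge nearest the rail; its tray-frame y (0.095, 0.035 or -0.025 m) is that of the stop's middle when clicked in here
- cup: open straight steel cup standing in the lane at the tray's -y end, 72 mm outer diameter, 80 mm high, wall 3 mm, about 0.22 kg; origin at the centre of its underside, z along its axis. When it touches the stop, its axis is 44 mm from the middle of the stop along y. Push it low (below half its height) so that it does not tip
- syrup: bystander: a tall green glass syrup bottle with white cap, 70 mm diameter, 220 mm high; origin at the centre of its underside
- jar: bystander: an amber glass jar with black lid, 70 mm diameter, 100 mm high; origin at the centre of its underside
- beaker: bystander: a red plastic beaker, 76 mm across the mouth, 90 mm high; origin at the centre of its underside
- tub: bystander: an open pink plastic tub, 130 x 170 x 90 mm; origin at the centre of its underside

How it is judged:
By the outcome, as a careful person would: the job done as asked, in the order asked, and still so for the second after the job is handed in, with the robot touching nothing.
It also fails if it takes over 64 s, if anything falls off the work surface, if the arm or the gripper's body presses on something with over 40 N, if the wrist force passes 120 N, or if a joint passes its speed limit or range.

## Working session

There is one attempt and no reset: what is moved stays moved. The work goes in short steps, Python scripts to look and compute and a shell command to move; the robot and the scene stay as the last step left them, time stands still between calls to the robot, and variables do not carry over. Pictures are saved under pics/ and viewed, at most 10 in all, crops included, and the job is handed in when it is done.

```bash
mkdir -p pics
cat > h.py <<'E'
import numpy as np, cv2
from station import get_obs, read_camera, hand_in
def cam(n):
    return read_camera(n)
def world(c,pts):
    """pixel (u,v) -> world using depth"""
    pts=np.array(pts,float).reshape(-1,1,2)
    n=cv2.undistortPoints(pts,c['mtx'],c['dist_coeffs'])[:,0]
    R=cv2.Rodrigues(np.array(c['rvec']))[0];t=np.array(c['tvec']).ravel()
    z=np.array([c['z_map'][int(round(p[0,1])),int(round(p[0,0]))] for p in pts])
    P=np.c_[n*z[:,None],z]
    return (P-t)@R
def cloud(c):
    v,u=np.mgrid[0:384,0:512]
    return world(c,np.c_[u.ravel(),v.ravel()]).reshape(384,512,3)
def save(c,f): cv2.imwrite('pics/'+f,c['img'][:,:,::-1])
E
python3 - <<'E'
from h import *
a=cam('top');b=cam('side')
cv2.imwrite('pics/a.png',cv2.resize(np.vstack([a['img'],b['img']])[:,:,::-1],(400*2*512//1024*1,600)) if 0 else a['img'][:,:,::-1]); save(b,'b.png')
np.savez('top0.npz',**a); print(get_obs())
E
```

```text
{'clock': 0.1, 'qpos': array([-1.03894638e+00,  3.59345093e-01,  1.11332674e-02, -2.91498243e-04,
       -1.22406856e+00, -2.88079877e-01]), 'dq': array([ 0.00031557, -0.00087261,  0.00239115,  0.00422732, -0.00083314,
        0.00216977]), 'joint_torque': array([-2.14814558e-03, -5.84768414e+01,  2.94106579e+01,  6.95460990e+00,
       -3.18676990e-03, -2.01596981e-05]), 'ee_pos': array([ 0.16278232, -0.65466542,  0.24743362]), 'tool_rot': array([-1.70073076e-04, -1.21534178e-01,  9.92586961e-01,  7.35161810e-04]), 'wrist_force': array([ 0.24603879,  0.26792906, -0.48185718]), 'moment': array([-0.01538865,  0.0053886 ,  0.00535091]), 'finger_force': 0.0, 'gripper_width': 0.08549794720705958}
```

View pics/a.png

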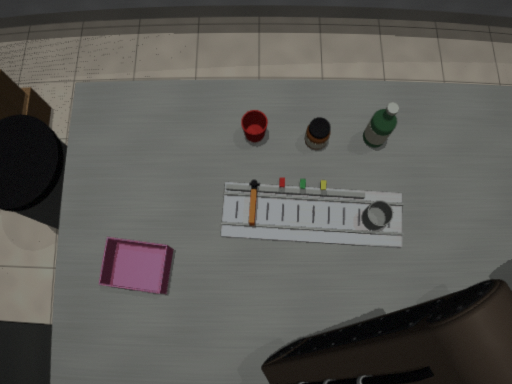

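View pics/b.png

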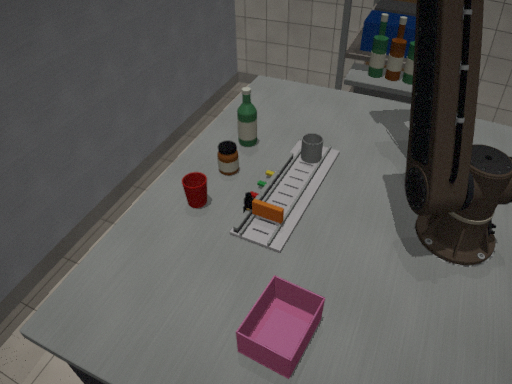

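Top view: the stop is at about (253,205), with tabs red (282,183), green (303,184) and yellow (323,185). The cup is at (377,215), so green is the middle notch. Next I fit the tray frame.

Run:
```python
from h import *
c=dict(np.load('top0.npz')); W=cloud(c); im=c['img'].astype(int)
hsv=cv2.cvtColor(c['img'],cv2.COLOR_RGB2HSV)
roi=np.zeros((384,512),bool); roi[170:250,215:410]=1
def rep(n,m):
    m=m&(c['z_map']>0); p=W[m]; print(n,m.sum(),np.median(p,0).round(4),p.min(0).round(4),p.max(0).round(4))
    return p
H,S,V=[hsv[...,i] for i in range(3)]
sat=(S>120)&(V>60)&roi
small=roi.copy(); small[190:]=0; small[:,:270]=0
rep('red',sat&small&((H<8)|(H>172))); rep('green',sat&small&(H>45)&(H<85)); rep('yellow',sat&small&(H>22)&(H<35))
o=rep('orange',sat&(H>=4)&(H<20)&~small)
top=o[o[:,2]>o[:,2].max()-.008]; print('otop',len(top),top.mean(0),cv2.minAreaRect(top[:,:2].astype(np.float32)))
z=W[...,2]
cup=W[roi&(z>.08)&(np.arange(512)[None]>340)]; print('cup',len(cup),cv2.minEnclosingCircle(cup[:,:2].astype(np.float32)),cup[:,2].max())
tr=W[roi&(z>.006)&(z<.04)]; print('tray',cv2.minAreaRect(tr[:,:2].astype(np.float32)))
print('px',world(c,[(242,205),(225,240),(400,240),(280,240)]))
for n,(x0,x1,y0,y1) in dict(beaker=(240,270,108,145),jar=(304,333,115,150),syrup=(362,402,100,150)).items():
    q=W[y0:y1,x0:x1].reshape(-1,3); q=q[q[:,2]>.03]; print(n,q.min(0).round(3),q.max(0).round(3))
```

```text
red 47 [0.6078 0.0861 0.0221] [0.5966 0.0801 0.0165] [0.6203 0.0947 0.0262]
green 33 [0.6029 0.0277 0.022 ] [0.5926 0.0222 0.0158] [0.6139 0.0343 0.0271]
yellow 43 [ 0.5988 -0.0324  0.0217] [ 0.5876 -0.0389  0.0157] [ 0.6115 -0.0264  0.0297]
orange 204 [0.5254 0.1699 0.077 ] [0.4798 0.1604 0.0291] [0.5759 0.1792 0.0836]
otop 137 [0.52677447 0.1704025  0.07841612] ((0.5272054076194763, 0.17008136212825775), (0.013954777270555496, 0.0931316688656807), 86.39762878417969)
cup 176 ((0.3982446789741516, -0.025989778339862823), 0.2188662439584732) 1.3072504892120524
tray ((0.5332317352294922, -0.008507221937179565), (0.5636458992958069, 0.23647527396678925), 89.71742248535156)
px [[ 0.54262537  0.20114771  0.00958114]
 [ 0.4427661   0.24924605 -0.00187077]
 [ 0.43929279 -0.25270523  0.01153489]
 [ 0.4419684   0.09252873  0.00587752]]
beaker [0.268 0.13  0.03 ] [0.804 0.204 1.307]
jar [ 0.268 -0.052  0.03 ] [0.778 0.15  1.307]
syrup [ 0.268 -0.228  0.031] [0.786 0.15  1.307]
```

```bash
python3 - <<'E'
from h import *
c=dict(np.load('top0.npz')); W=cloud(c)
def box(n,x0,x1,y0,y1,lo,hi):
    q=W[y0:y1,x0:x1].reshape(-1,3); q=q[(q[:,2]>lo)&(q[:,2]<hi)]
    print(n,len(q),q.min(0).round(3),q.max(0).round(3),cv2.minEnclosingCircle(q[:,:2].astype(np.float32)))
box('cup',355,400,195,237,.083,.1)
box('beaker',238,272,106,145,.03,.12); box('jar',304,334,113,152,.08,.12); box('syrup',360,404,98,150,.03,.25)
box('stopknob',247,263,176,190,.085,.11)
E
M="python3 -m handwheel"
python3 -m handwheel '[[0.4,0.4,0,0,0,0,-1],[0.8,0.8,0,0,0,-0.08,-1],[1,1,0,0,0,-0.16,-1],[1,1,0,0,0,-0.2,-1]]' | tail -c 600
python3 -m handwheel '[[0.4,0.4,0,0,0,0,-1],[0.8,0.8,0,0,0,0,-1],[1,1,0,0,0,0,-1],[1,1,0,0,0,0,-1]]' | tail -c 600
```

```text
cup 139 [ 0.468 -0.211  0.083] [ 0.54  -0.139  0.098] ((0.504012405872345, -0.17512719333171844), 0.036552879959344864)
beaker 436 [0.73 0.13 0.03] [0.804 0.204 0.094] ((0.765958845615387, 0.16679789125919342), 0.03897969052195549)
jar 393 [ 0.715 -0.048  0.082] [0.778 0.012 0.106] ((0.7468799352645874, -0.01828785426914692), 0.03248617425560951)
syrup 902 [ 0.72  -0.228  0.031] [ 0.786 -0.159  0.226] ((0.7536765933036804, -0.19272391498088837), 0.03563713654875755)
stopknob 38 [0.58  0.16  0.087] [0.597 0.174 0.1  ] ((0.5892418026924133, 0.16741061210632324), 0.009348951280117035)
clock: 0.43
ee_pos: [0.2647, -0.5525, 0.248]
tool_rot: [0.0, 0.038, 0.999, 0.0]
wrist_force: [0.5, -0.6, -0.6]
gripper_width: 0.0386
finger_force: 0.0
clock: 0.77
ee_pos: [0.3653, -0.452, 0.2482]
tool_rot: [0.0, 0.034, 0.999, 0.0]
wrist_force: [0.3, -0.1, -0.1]
gripper_width: -0.0
finger_force: 0.0
```

```bash
python3 -m handwheel '[[0.4,0.4,0,0,0,0,-1],[0.8,0.8,0,0,0,0,-1],[1,1,0,0,0,0,-1]]' >/dev/null
python3 -m handwheel '[[0.4,0.4,0,0,0,0,-1],[0.8,0.8,0,0,0,0,-1],[0.8,1,0,0,0,0,-1]]' >/dev/null
python3 -m handwheel '[[0,0.4,0,0,0,0,-1],[0,0.8,0,0,0,0,-1],[0,1,0,0,0,0,-1]]' >/dev/null
python3 -m handwheel '[[0,0.4,0,0,0,0,-1],[0,0.8,0,0,0,0,-1],[0,1,0,0,0,0,-1]]' >/dev/null
python3 -m handwheel '[[0,0.4,0,0,0,0,-1],[0,0.8,0,0,0,0,-1],[0,1,0,0,0,0,-1]]' >/dev/null
python3 -m handwheel '[[0,0.4,0,0,0,0,-1],[0,0.8,0,0,0,0,-1],[0,1,0,0,0,0,-1]]' >/dev/null
python3 -m handwheel '[[0,0.4,0,0,0,0,-1],[0,0.77,0,0,0,0,-1],[0,0.77,-0.4,0,0,0,-1],[0,0.77,-0.8,0,0,0,-1],[0,0.77,-0.8,0,0,0,-1]]'
python3 - <<'E'
from h import *
save(cam('side'),'c.png')
E
```

```text
clock: 2.68
ee_pos: [0.5248, 0.2047, 0.1608]
tool_rot: [-0.005, 0.035, 0.999, -0.003]
wrist_force: [-1.5, -1.2, -2.7]
gripper_width: -0.0
finger_force: 0.0
```

View pics/c.png

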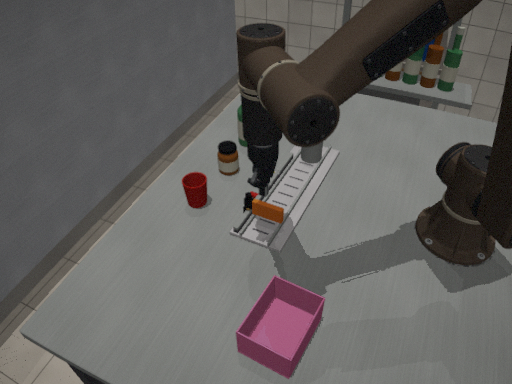

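The fingertips are at about (263,190), still above and slightly short of the far side of the stop. I'll correct the position, then go down.

```bash
python3 -m handwheel '[[0.15,0.15,0,0,0,0,-1],[0.15,0.15,0,0,0,0,-1],[0.15,0.15,0,0,0,0,-1]]'
python3 - <<'E'
from h import *
c=cam('side'); save(c,'d.png'); print(get_obs()['ee_pos'])
t=cam('top'); cv2.imwrite('pics/e.png',cv2.resize(t['img'][150:260,200:420,::-1],None,fx=3,fy=3))
E
```

```text
clock: 2.98
ee_pos: [0.5457, 0.2219, 0.1706]
tool_rot: [0.001, 0.035, 0.999, 0.001]
wrist_force: [0.2, -0.3, -0.5]
gripper_width: -0.0003
finger_force: 0.0
[0.54513832 0.2214551  0.17030812]
```

View pics/d.png

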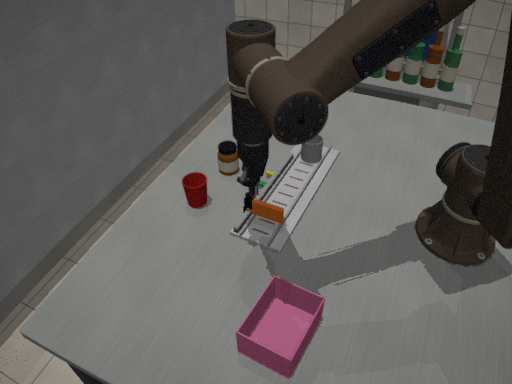

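The tool is past the stop's +y side, with the tip at about (250,205) and still high. Going down.

```bash
python3 -m handwheel '[[0,0.03,-0.2,0,0,0,-1],[0,0.03,-0.5,0,0,0,-1],[0,0.03,-0.8,0,0,0,-1],[0,0.03,-0.8,0,0,0,-1]]'
python3 -m handwheel '[[0,0,-0.1,0,0,0,-1],[0,0,-0.25,0,0,0,-1],[0,0,-0.28,0,0,0,-1],[0,0,-0.28,0,0,0,-1]]'
python3 -m handwheel '[[-0.004,-0.05,0,0,0,0,-1],[-0.008,-0.1,0,0,0,0,-1],[-0.01,-0.15,0,0,0,0,-1],[-0.014,-0.2,0,0,0,0,-1],[-0.014,-0.2,0,0,0,0,-1]]'
python3 - <<'E'
from h import *
save(cam('side'),'f.png')
E
```

```text
clock: 3.42
ee_pos: [0.5414, 0.2221, 0.0843]
tool_rot: [-0.003, 0.036, 0.999, -0.002]
wrist_force: [-1.2, -1.0, -1.7]
gripper_width: 0.0002
finger_force: 0.0
clock: 3.75
ee_pos: [0.5445, 0.2243, 0.061]
tool_rot: [0.0, 0.035, 0.999, -0.0]
wrist_force: [0.4, -0.8, 0.3]
gripper_width: -0.0004
finger_force: 0.0
clock: 4.17
ee_pos: [0.5428, 0.2033, 0.0608]
tool_rot: [0.0, 0.036, 0.999, 0.0]
wrist_force: [-0.6, -0.5, -0.3]
gripper_width: -0.0002
finger_force: 0.0
```

View pics/f.png

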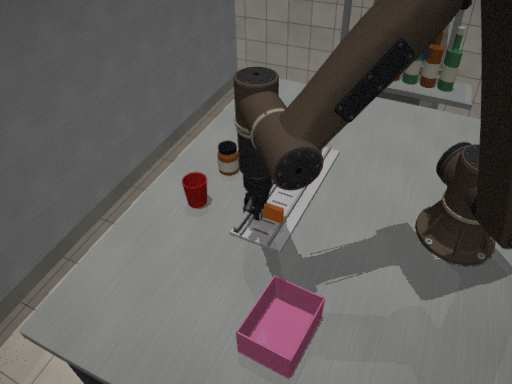

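The fingers are at (258,215), low and behind the stop. Now pushing.

```bash
python3 -m handwheel '[[-0.003,-0.04,0,0,0,0,-1],[-0.006,-0.08,0,0,0,0,-1],[-0.008,-0.12,0,0,0,0,-1],[-0.008,-0.12,0,0,0,0,-1]]' | grep -E 'ee_pos|force:'
python3 -m handwheel '[[-0.003,-0.05,0,0,0,0,-1],[-0.006,-0.1,0,0,0,0,-1],[-0.01,-0.15,0,0,0,0,-1],[-0.014,-0.2,0,0,0,0,-1]]' | grep -E 'ee_pos|force:'
python3 -m handwheel '[[-0.003,-0.05,0,0,0,0,-1],[-0.006,-0.1,0,0,0,0,-1],[-0.01,-0.15,0,0,0,0,-1],[-0.014,-0.2,0,0,0,0,-1]]' | grep -E 'ee_pos|force:'
python3 -m handwheel '[[-0.003,-0.05,0,0,0,0,-1],[-0.006,-0.1,0,0,0,0,-1],[-0.01,-0.15,0,0,0,0,-1],[-0.014,-0.2,0,0,0,0,-1]]' | grep -E 'ee_pos|force:'
python3 - <<'E'
from h import *
t=cam('top'); cv2.imwrite('pics/g.png',cv2.resize(t['img'][150:260,200:420,::-1],None,fx=3,fy=3)); print(get_obs()['ee_pos'],get_obs()['wrist_force'])
E
```

```text
ee_pos: [0.5419, 0.1916, 0.0602]
wrist_force: [-0.7, -0.3, -0.6]
finger_force: 0.0
ee_pos: [0.5409, 0.1723, 0.0603]
wrist_force: [0.4, 3.3, -1.8]
finger_force: 1.7
ee_pos: [0.5395, 0.1519, 0.0603]
wrist_force: [0.9, 3.1, -2.2]
finger_force: 1.7
ee_pos: [0.5381, 0.1319, 0.0604]
wrist_force: [2.6, 4.1, -1.1]
finger_force: 1.7
[0.53749994 0.13101522 0.0603317 ] [0.4402003  0.041842   0.26926331]
```

View pics/g.png

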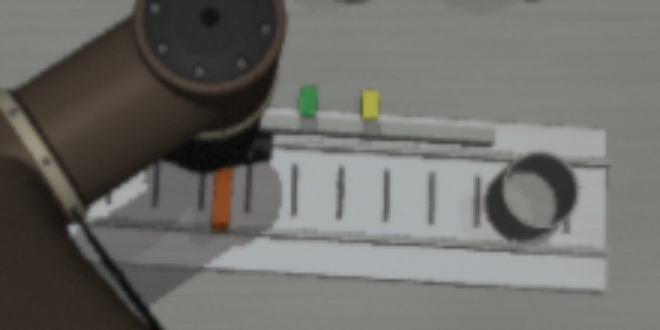

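The stop (orange at (222,198) in the crop) is moving toward the red position; the arm covers part of it. I'll measure it numerically.

```bash
cat >> h.py <<'E'
def stop_d():
    "remaining travel of stop to green along -tray y, m (from top camera), cup gap"
    c=cam('top'); W=cloud(c); H,S,V=[cv2.cvtColor(c['img'],cv2.COLOR_RGB2HSV)[...,i] for i in range(3)]
    m=(S>120)&(V>60)&(H>=4)&(H<20)&(W[...,2]>.07)&(W[...,2]<.09)
    m[:,:215]=0;m[:190]=0;m[250:]=0
    p=W[m]; yh=np.array([.07,.9975]); s=p[:,:2]@yh
    v=(s.min()+s.max())/2
    g=np.array([.6029,.0277])@yh
    q=W[195:237,240:400].reshape(-1,3); q=q[(q[:,2]>.085)&(q[:,2]<.1)&(q[:,1]<v-.02)]
    o=get_obs(); print('n',len(p),'stop-green mm',round((v-g)*1e3,1),'width',round(np.ptp(s)*1e3,1),'ee',o['ee_pos'].round(4),'tool-green mm',((o['ee_pos'][:2]@yh-g)*1e3).round(1),'F',o['wrist_force'].round(1))
E
python3 - <<'E'
from h import *
stop_d()
E
python3 -m handwheel '[[-0.003,-0.04,0,0,0,0,-1],[-0.006,-0.08,0,0,0,0,-1],[-0.008,-0.12,0,0,0,0,-1],[-0.01,-0.15,0,0,0,0,-1]]' | grep -E 'ee_pos|force:'
python3 -c "
from h import *
stop_d()"
```

```text
n 99 stop-green mm 76.0 width 14.6 ee [0.5373 0.1312 0.0603] tool-green mm 98.6 F [ 0.1 -0.5  0. ]
ee_pos: [0.5364, 0.1165, 0.0602]
wrist_force: [-0.4, 0.1, 0.6]
finger_force: 0.0
n 103 stop-green mm 59.0 width 15.3 ee [0.5363 0.1162 0.0601] tool-green mm 83.6 F [ 0.  -0.9 -1.1]
```

The stop is in the red notch, 59 mm from green. I'll push it out slowly and carry it toward green.

```bash
for i in 1; do :; done
python3 -m handwheel '[[-0.001,-0.02,0,0,0,0,-1],[-0.003,-0.04,0,0,0,0,-1],[-0.004,-0.06,0,0,0,0,-1],[-0.006,-0.08,0,0,0,0,-1]]' | grep -E 'ee_pos|force:'
python3 -m handwheel '[[-0.001,-0.02,0,0,0,0,-1],[-0.003,-0.04,0,0,0,0,-1],[-0.004,-0.06,0,0,0,0,-1],[-0.006,-0.08,0,0,0,0,-1],[-0.007,-0.1,0,0,0,0,-1],[-0.007,-0.1,0,0,0,0,-1]]' | grep -E 'ee_pos|force:'
python3 -c "
from h import *
stop_d()"
python3 -m handwheel '[[-0.001,-0.02,0,0,0,0,-1],[-0.003,-0.04,0,0,0,0,-1],[-0.004,-0.06,0,0,0,0,-1],[-0.006,-0.08,0,0,0,0,-1],[-0.007,-0.1,0,0,0,0,-1],[-0.008,-0.12,0,0,0,0,-1],[-0.01,-0.14,0,0,0,0,-1],[-0.01,-0.14,0,0,0,0,-1]]' | grep -E 'ee_pos|force:'
python3 -c "
from h import *
stop_d()"
```

```text
ee_pos: [0.5364, 0.1106, 0.0603]
wrist_force: [-2.4, 9.0, -1.5]
finger_force: 4.1
ee_pos: [0.5356, 0.099, 0.0603]
wrist_force: [-0.5, 1.1, -0.6]
finger_force: 0.6
n 103 stop-green mm 44.4 width 15.9 ee [0.5355 0.099  0.0603] tool-green mm 66.4 F [ 0.   0.6 -0.7]
ee_pos: [0.5345, 0.0848, 0.0603]
wrist_force: [0.6, 1.0, 0.9]
finger_force: 0.3
n 105 stop-green mm 30.1 width 15.5 ee [0.5344 0.0849 0.0603] tool-green mm 52.2 F [-0.3  0.   0.3]
```

```bash
python3 -m handwheel '[[-0.001,-0.02,0,0,0,0,-1],[-0.003,-0.04,0,0,0,0,-1],[-0.004,-0.06,0,0,0,0,-1],[-0.006,-0.08,0,0,0,0,-1],[-0.007,-0.1,0,0,0,0,-1],[-0.008,-0.12,0,0,0,0,-1],[-0.01,-0.14,0,0,0,0,-1],[-0.011,-0.16,0,0,0,0,-1],[-0.013,-0.18,0,0,0,0,-1],[-0.013,-0.18,0,0,0,0,-1]]' | grep -E 'ee_pos|force:'
python3 -c "
from h import *
stop_d()"
python3 -m handwheel '[[0,-0.01,0,0,0,0,-1],[-0.001,-0.02,0,0,0,0,-1],[-0.002,-0.03,0,0,0,0,-1],[-0.003,-0.04,0,0,0,0,-1],[-0.003,-0.04,0,0,0,0,-1],[-0.003,-0.04,0,0,0,0,-1]]' | grep -E 'ee_pos|force:'
python3 -c "
from h import *
stop_d()"
python3 -m handwheel '[[0,-0.01,0,0,0,0,-1],[-0.001,-0.02,0,0,0,0,-1],[-0.002,-0.03,0,0,0,0,-1],[-0.002,-0.03,0,0,0,0,-1],[-0.002,-0.03,0,0,0,0,-1]]' | grep -E 'ee_pos|force:'
python3 -c "
from h import *
stop_d()"
```

```text
ee_pos: [0.5332, 0.0668, 0.0603]
wrist_force: [1.0, 0.8, 1.2]
finger_force: 0.2
n 102 stop-green mm 12.2 width 16.0 ee [0.5331 0.0669 0.0603] tool-green mm 34.2 F [0.7 0.4 0.1]
ee_pos: [0.5328, 0.0631, 0.0602]
wrist_force: [0.0, 0.3, 0.4]
finger_force: 0.0
n 99 stop-green mm 7.6 width 16.0 ee [0.5328 0.0631 0.0602] tool-green mm 30.4 F [ 0.4  0.2 -0.2]
ee_pos: [0.5327, 0.0602, 0.0603]
wrist_force: [-0.2, 0.3, 0.1]
finger_force: 0.0
n 106 stop-green mm -1.0 width 15.8 ee [0.5327 0.0603 0.0603] tool-green mm 27.6 F [-0.3 -0.2  0.2]
```

The stop snapped into green (−1 mm reading, the same bias as at red). The tool is 6 mm off it. Now I retreat, rise, and go behind the cup.

```bash
python3 -m handwheel '[[0,0.15,0,0,0,0,-1],[0,0.3,0,0,0,0,-1],[0,0.3,0.3,0,0,0,-1],[0,0.3,0.7,0,0,0,-1],[0,0.3,1,0,0,0,-1],[0,0.3,1,0,0,0,-1]]' | grep -E 'ee_pos'
python3 -m handwheel '[[0,-0.3,0.2,0,0,0,-1],[0,-0.6,0.3,0,0,0,-1],[0,-1,0.3,0,0,0,-1]]' | grep -E 'ee_pos'
python3 -m handwheel '[[-0.1,-0.3,0,0,0,0,-1],[-0.2,-0.6,0,0,0,0,-1],[-0.3,-1,0,0,0,0,-1]]' | grep -E 'ee_pos'
python3 -m handwheel '[[0,-0.3,0,0,0,0,-1],[0,-0.6,0,0,0,0,-1],[0,-1,0,0,0,0,-1]]' | grep -E 'ee_pos'
python3 -m handwheel '[[0,-0.3,0,0.06,0,0,-1],[0,-0.55,0,0.12,0,0,-1],[0,-0.55,0,0.167,0,0,-1],[0,-0.55,0,0.167,0,0,-1]]' | grep -E 'ee_pos|rot'
python3 - <<'E'
from h import *
stop_d(); save(cam('side'),'i.png')
E
```

```text
ee_pos: [0.5361, 0.0917, 0.1669]
ee_pos: [0.5342, -0.0092, 0.193]
ee_pos: [0.5023, -0.1103, 0.1904]
ee_pos: [0.5024, -0.2105, 0.1907]
ee_pos: [0.5026, -0.2679, 0.1891]
tool_rot: [-0.005, 0.038, 0.99, 0.133]
n 201 stop-green mm -0.7 width 16.3 ee [ 0.5025 -0.2671  0.1892] tool-green mm -301.1 F [-0.1 -0.1 -0.2]
```

View pics/i.png

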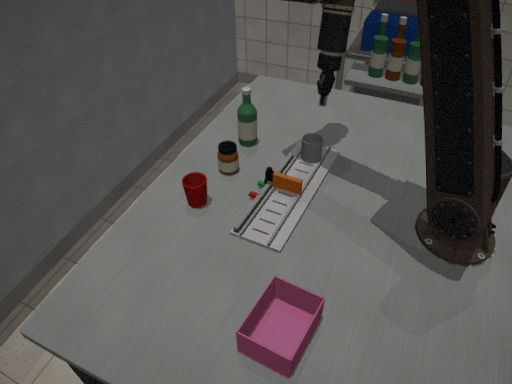

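The stop sits at the green tab (288,183), and the tool hangs behind the cup, tilted tips-forward. Going down.

```bash
python3 -m handwheel '[[-0.05,0,-0.3,0,0,0,-1],[-0.05,0,-0.6,0,0,0,-1],[-0.05,0,-0.9,0,0,0,-1],[-0.05,0,-0.9,0,0,0,-1]]' | grep -E 'ee_pos'
python3 -m handwheel '[[0,0,-0.2,0,0,0,-1],[0,0,-0.4,0,0,0,-1],[0,0,-0.55,0,0,0,-1],[0,0,-0.55,0,0,0,-1],[0,0,-0.55,0,0,0,-1]]' | grep -E 'ee_pos|force:'
python3 -m handwheel '[[0,0.06,0,0,0,0,-1],[0.01,0.12,0,0,0,0,-1],[0.01,0.18,0,0,0,0,-1],[0.02,0.24,0,0,0,0,-1],[0.02,0.27,0,0,0,0,-1],[0.02,0.27,0,0,0,0,-1]]' | grep -E 'ee_pos|force:'
python3 - <<'E'
from h import *
save(cam('side'),'j.png')
E
```

```text
ee_pos: [0.4946, -0.2616, 0.0954]
ee_pos: [0.4981, -0.264, 0.0464]
wrist_force: [0.5, -0.1, 1.2]
finger_force: 0.0
ee_pos: [0.5, -0.2369, 0.0458]
wrist_force: [0.2, 0.4, 0.4]
finger_force: 0.0
```

View pics/j.png

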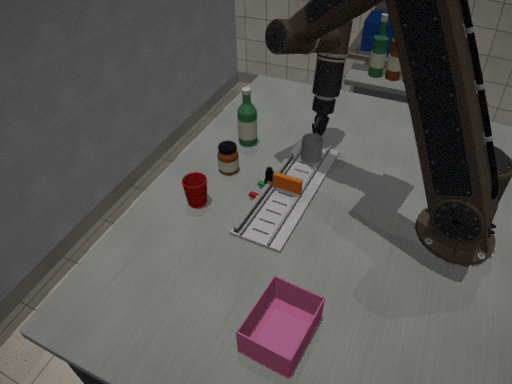

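The fingers (320,130) are low behind the cup (312,148). Pushing the cup along the lane.

```bash
cat >> h.py <<'E'
def cup_d():
    c=cam('top'); W=cloud(c); v,u=np.mgrid[0:384,0:512]
    yh=np.array([.07,.9975]); xh=np.array([.9975,-.07])
    q=W[(W[...,2]>.085)&(W[...,2]<.1)&(u>240)&(u<400)&(v>190)&(v<240)]
    s=q[:,:2]@yh; x=q[:,:2]@xh; k=(abs(x-.515)<.045)&(s<.06); s=s[k];x=x[k]
    g=np.array([.6029,.0277])@yh; o=get_obs()
    print('cup n',len(s),'x',x.min().round(4),x.max().round(4),'front-green mm',((s.max()-g)*1e3).round(1),'back',((s.min()-g)*1e3).round(1),'zmax',q[k][:,2].max().round(3),'tool',((o['ee_pos'][:2]@yh-g)*1e3).round(1))
E
python3 -m handwheel '[[0.002,0.03,0,0,0,0,-1],[0.005,0.06,0,0,0,0,-1],[0.007,0.09,0,0,0,0,-1],[0.01,0.13,0,0,0,0,-1],[0.012,0.17,0,0,0,0,-1],[0.015,0.21,0,0,0,0,-1],[0.018,0.25,0,0,0,0,-1],[0.02,0.29,0,0,0,0,-1],[0.023,0.33,0,0,0,0,-1],[0.025,0.36,0,0,0,0,-1]]' | grep -E 'ee_pos|force:'
python3 -c "
from h import *
cup_d();stop_d()"
python3 -m handwheel '[[0.002,0.03,0,0,0,0,-1],[0.005,0.06,0,0,0,0,-1],[0.007,0.09,0,0,0,0,-1],[0.01,0.13,0,0,0,0,-1],[0.012,0.17,0,0,0,0,-1],[0.015,0.21,0,0,0,0,-1],[0.018,0.25,0,0,0,0,-1],[0.02,0.29,0,0,0,0,-1],[0.023,0.33,0,0,0,0,-1],[0.025,0.36,0,0,0,0,-1]]' | grep -E 'ee_pos|force:'
python3 -c "
from h import *
cup_d();stop_d()"
```

```text
ee_pos: [0.5023, -0.2011, 0.0453]
wrist_force: [-0.5, -2.4, 1.0]
finger_force: 0.0
cup n 72 x 0.4793 0.5512 front-green mm -137.3 back -192.0 zmax 0.097 tool -234.8
n 197 stop-green mm -0.9 width 16.5 ee [ 0.5022 -0.2009  0.0453] tool-green mm -235.1 F [-0.2 -0.6  0.1]
ee_pos: [0.5048, -0.1651, 0.0453]
wrist_force: [1.0, -1.4, 0.3]
finger_force: 0.0
cup n 62 x 0.4803 0.5503 front-green mm -103.2 back -145.1 zmax 0.098 tool -198.8
n 201 stop-green mm -0.6 width 16.4 ee [ 0.5047 -0.1649  0.0453] tool-green mm -199.0 F [-1.3  1.3  0.7]
```

```bash
python3 -m handwheel '[[0.002,0.03,0,0,0,0,-1],[0.005,0.06,0,0,0,0,-1],[0.007,0.09,0,0,0,0,-1],[0.01,0.13,0,0,0,0,-1],[0.012,0.17,0,0,0,0,-1],[0.015,0.21,0,0,0,0,-1],[0.018,0.25,0,0,0,0,-1],[0.02,0.29,0,0,0,0,-1],[0.023,0.33,0,0,0,0,-1],[0.025,0.36,0,0,0,0,-1]]' | grep -E 'ee_pos|force:'
python3 -c "
from h import *
cup_d()"
python3 -m handwheel '[[0.002,0.03,0,0,0,0,-1],[0.005,0.06,0,0,0,0,-1],[0.007,0.09,0,0,0,0,-1],[0.01,0.13,0,0,0,0,-1],[0.012,0.17,0,0,0,0,-1],[0.015,0.21,0,0,0,0,-1],[0.018,0.25,0,0,0,0,-1],[0.02,0.29,0,0,0,0,-1],[0.023,0.33,0,0,0,0,-1],[0.025,0.36,0,0,0,0,-1]]' | grep -E 'ee_pos|force:'
python3 -c "
from h import *
cup_d();stop_d()"
```

```text
ee_pos: [0.5072, -0.1291, 0.0453]
wrist_force: [-0.3, -0.4, -0.0]
finger_force: 0.0
cup n 47 x 0.4803 0.5472 front-green mm -67.7 back -100.1 zmax 0.096 tool -162.7
ee_pos: [0.5098, -0.0931, 0.0453]
wrist_force: [1.0, -2.1, 1.4]
finger_force: 0.0
cup n 30 x 0.4851 0.5348 front-green mm -30.0 back -48.3 zmax 0.097 tool -126.7
n 199 stop-green mm -0.8 width 16.6 ee [ 0.5097 -0.093   0.0452] tool-green mm -126.9 F [-0.2  1.1  1.2]
```

```bash
python3 -m handwheel '[[0.001,0.02,0,0,0,0,-1],[0.003,0.04,0,0,0,0,-1],[0.004,0.06,0,0,0,0,-1],[0.006,0.08,0,0,0,0,-1],[0.007,0.1,0,0,0,0,-1],[0.008,0.12,0,0,0,0,-1],[0.01,0.14,0,0,0,0,-1],[0.01,0.14,0,0,0,0,-1]]' | grep -E 'ee_pos|force:'
python3 -c "
from h import *
cup_d();stop_d()"
python3 -m handwheel '[[0.001,0.01,0,0,0,0,-1],[0.001,0.02,0,0,0,0,-1],[0.002,0.03,0,0,0,0,-1],[0.003,0.04,0,0,0,0,-1],[0.003,0.04,0,0,0,0,-1],[0.003,0.04,0,0,0,0,-1]]' | grep -E 'ee_pos|force:'
python3 - <<'E'
from h import *
cup_d();stop_d()
t=cam('top'); cv2.imwrite('pics/k.png',cv2.resize(t['img'][160:250,230:380,::-1],None,fx=5,fy=5,interpolation=2))
E
```

```text
ee_pos: [0.5107, -0.0793, 0.0453]
wrist_force: [-0.6, -0.7, 0.5]
finger_force: 0.0
cup n 21 x 0.49 0.5253 front-green mm -16.3 back -28.1 zmax 0.096 tool -113.3
n 202 stop-green mm -0.7 width 16.5 ee [ 0.5107 -0.0794  0.0453] tool-green mm -113.3 F [0.3 0.1 0.5]
ee_pos: [0.5111, -0.0756, 0.0453]
wrist_force: [0.3, -2.1, 1.1]
finger_force: 0.0
cup n 17 x 0.4917 0.5238 front-green mm -13.2 back -22.1 zmax 0.099 tool -109.4
n 201 stop-green mm -0.7 width 16.6 ee [ 0.511  -0.0756  0.0452] tool-green mm -109.5 F [-0.6 -0.6  0.7]
```

View pics/k.png

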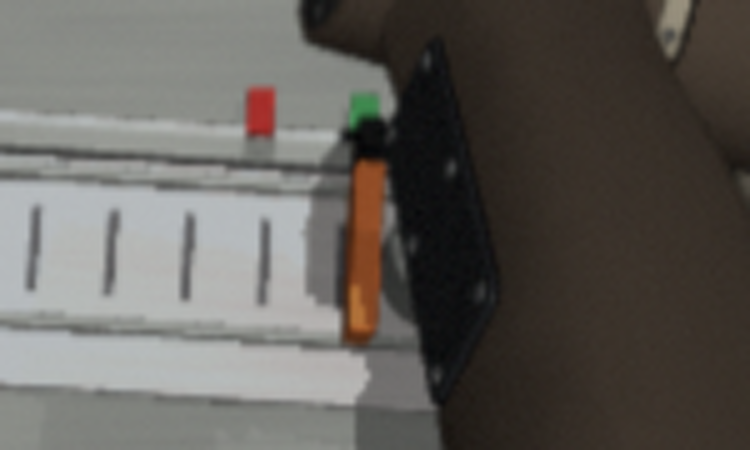

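The stop is still at green, and the cup front at (400,260) is about 4 mm off it. Finishing in small steps.

```bash
python3 -m handwheel '[[0.001,0.008,0,0,0,0,-1],[0.001,0.015,0,0,0,0,-1],[0.001,0.02,0,0,0,0,-1],[0.001,0.02,0,0,0,0,-1],[0.001,0.02,0,0,0,0,-1]]' | grep -E 'ee_pos|wrist'
python3 -m handwheel '[[0,0.005,0,0,0,0,-1],[0,0.005,0,0,0,0,-1],[0,0.005,0,0,0,0,-1]]' | grep -E 'ee_pos|wrist'
python3 -m handwheel '[[0,0.005,0,0,0,0,-1],[0,0.005,0,0,0,0,-1],[0,0.005,0,0,0,0,-1]]' | grep -E 'ee_pos|wrist'
python3 -c "
from h import *
cup_d();stop_d()"
```

```text
ee_pos: [0.5111, -0.0736, 0.0453]
wrist_force: [0.6, -1.1, 0.0]
ee_pos: [0.5112, -0.0731, 0.0453]
wrist_force: [1.0, -2.1, 0.7]
ee_pos: [0.5111, -0.0726, 0.0453]
wrist_force: [0.4, -1.4, 0.8]
cup n 15 x 0.494 0.5225 front-green mm -10.6 back -18.0 zmax 0.095 tool -106.5
n 196 stop-green mm -0.6 width 16.4 ee [ 0.5111 -0.0726  0.0453] tool-green mm -106.5 F [ 0.3 -2.5  0.8]
```

```bash
python3 -m handwheel '[[0,0.005,0,0,0,0,-1],[0,0.005,0,0,0,0,-1],[0,0.005,0,0,0,0,-1]]' | grep -E 'ee_pos|wrist'
python3 -m handwheel '[[0,0.005,0,0,0,0,-1],[0,0.005,0,0,0,0,-1],[0,0.005,0,0,0,0,-1]]' | grep -E 'ee_pos|wrist'
python3 -c "
from h import *
cup_d();stop_d()"
python3 -m handwheel '[[0,0.005,0,0,0,0,-1],[0,0.005,0,0,0,0,-1],[0,0.005,0,0,0,0,-1]]' | grep -E 'ee_pos|wrist'
python3 -c "
from h import *
cup_d();stop_d()"
```

```text
ee_pos: [0.5111, -0.0722, 0.0453]
wrist_force: [-0.4, -2.4, 0.5]
ee_pos: [0.5112, -0.0718, 0.0454]
wrist_force: [-0.5, -3.7, 2.0]
cup n 12 x 0.4934 0.5223 front-green mm -10.5 back -17.7 zmax 0.098 tool -105.7
n 192 stop-green mm -0.5 width 16.1 ee [ 0.5112 -0.0718  0.0454] tool-green mm -105.7 F [ 0.5 -3.5  1.7]
ee_pos: [0.5112, -0.0715, 0.0454]
wrist_force: [-0.1, -5.8, 2.3]
cup n 11 x 0.4974 0.5191 front-green mm -10.4 back -14.4 zmax 0.095 tool -105.3
n 193 stop-green mm -0.2 width 16.6 ee [ 0.5112 -0.0714  0.0454] tool-green mm -105.3 F [-0.8 -5.5  3. ]
```

The force has risen to 5.5 N, so the cup is against the stop. Backing off.

```bash
python3 -m handwheel '[[0,-0.01,0,0,0,0,-1],[-0.003,-0.04,0,0,0,0,-1],[-0.01,-0.15,0,0,0,0,-1],[-0.03,-0.4,0,0,0,0,-1],[-0.05,-0.7,0,0,0,0,-1],[-0.05,-0.8,0,0,0,0,-1],[-0.05,-0.8,0,0,0,0,-1]]' | grep -E 'ee_pos|wrist'
python3 -m handwheel '[[0,0,0.3,0,0,0,-1],[0,0,0.7,0,0,0,-1],[0,0,1,0,0,0,-1]]' | grep -E 'ee_pos|wrist'
python3 -m handwheel '[[0,-0.4,0.2,0,0,0,-1],[0,-0.8,0.4,0,0,0,-1],[0,-1,0.4,0,0,0,-1]]' | grep -E 'ee_pos|wrist'
python3 -m handwheel '[[-0.3,-0.4,0,0,0,0,-1],[-0.6,-0.8,0,0,0,0,-1],[-0.6,-1,0,0,0,0,-1],[-0.6,-1,0,0,0,0,-1]]' | grep -E 'clock|ee_pos|wrist'
python3 - <<'E'
from h import *
cup_d();stop_d()
t=cam('top'); cv2.imwrite('pics/m.png',cv2.resize(t['img'][160:250,230:380,::-1],None,fx=5,fy=5,interpolation=2))
E
```

```text
ee_pos: [0.5059, -0.1536, 0.0449]
wrist_force: [0.1, 0.9, 0.4]
ee_pos: [0.506, -0.1513, 0.1469]
wrist_force: [1.0, -0.2, 0.3]
ee_pos: [0.5076, -0.2534, 0.1894]
wrist_force: [1.0, 0.3, -0.3]
clock: 21.0
ee_pos: [0.4438, -0.3554, 0.1848]
wrist_force: [1.2, 1.1, 0.4]
cup n 107 x 0.4803 0.5507 front-green mm -10.1 back -81.0 zmax 0.097 tool -391.1
n 199 stop-green mm -0.5 width 16.6 ee [ 0.4454 -0.3519  0.1847] tool-green mm -389.7 F [-0.6  0.   0.4]
```

View pics/m.png

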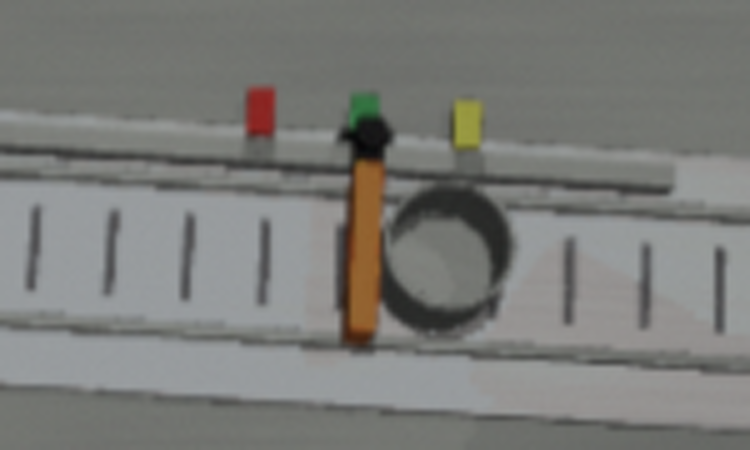

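The cup (447,258) stands touching the stop (365,250), and the knob is at the green tab.

```bash
python3 -c "
from station import hand_in
print(hand_in())"
```

```text
the job is handed in; nothing more can be done
None
```

I pushed the orange stop along its rail until it clicked in at the green tab, then pushed the cup along its lane until it rests against the stop; the last pictures show both in place, and I handed the job in at about 21 s.

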